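Start the frozen toast on its own side of the toaster

ROBOT

A 6-joint arm with a two-finger parallel gripper is mounted at the origin on a cart in front of the work surface, level with it; the furniture and walls round the work are solid. World frame = base frame: x ahead of the robot, y to its left, z up, the work surface at z = 0. Lengths are in m, angles in rad, forces in N, time in s.
With the tool pointing down it reaches from about 0.275 to 1 m from the base axis. Payload 8.4 kg.
Tool frame: the origin (TCP) lies on the centre line of the jaws, within the pads' length; the fingertips stand 17 mm ahead of it and the grasp point (between the pads) lies 2 mm behind it (bot.tcp_to_tips is the z of the fingertips in the tool frame, in m); z points along the fingers, y is the line along which they close (so a half turn about z gives the same grasp; the last joint's range is limited). The gripper opens to 85 mm and grips with 20 to 120 N. Pads are 22 mm wide; open, the fingers measure 114 mm over their backs; the gripper's body (76 mm by 85 mm) begins 54 mm behind the grasp point. The pads swing forward as they close: fully open they stand 13 mm farther back than shut.
Start: joints at [1.303, 0.353, 1.633, -0, 1.155, -0.002], TCP at [0.164, 0.603, 0.248] pointing down, gripper open.
Joint ranges: [-2.63, 2.63], [-0.92, 2.1], [0.06, 2.66], [-1.3, 4.44], [0, 2.69], [-3.02, 3.02]. Speed limits (rad/s): [2.22, 2.22, 2.79, 3.14, 3.14, 3.14].

INTERFACE

Orientations are given as a unit quaternion [x, y, z, w].
In Python, from workcell import bot, hand, kinematics, get_obs, vision, hand_in gives the robot as it stands. The module is installed in compiled form; this text tells all that it offers. Calls block until the motion is done:
- bot.reach(position, orientation): joint-space move of the TCP to a pose.
- bot.servo_line(position, ori=None, velocity=0.15): straight line of the TCP; ori=None keeps the orientation; velocity is the mean speed in m/s.
- bot.goto_joints(angles): joint-space move.
- hand.move_gripper(opening, strength=None): finger opening in m; strength is the grip in N (None keeps the last); returns when the fingers have stopped.
- bot.dwell(seconds).
- kinematics.solve_ik(position, orientation): joint angles nearest the present ones, or None.
- get_obs(): the state.
- vision.read_camera(name): name is "scene" or "side" or "wrist"; returns a dict with "frame" (480x640x3 uint8, red, green, blue), "intrinsics" (3x3 intrinsics, pixels), "view" (4x4, takes a point from world to camera coordinates). Camera axes: x right, y down, z forward; pixel columns grow to the right and rows downward; lengths in m; the calibration is good to about 2 mm. A picture is of the moment at which its call begins. There is no depth.
A pose or a line that the arm cannot do raises bot.IKError and nothing moves.
- hand_in(): hands the job in; it is judged then, once.
The state is a dict: "time_s": time; "joint_pos": joint angles; "joint_vel": joint speeds; "joint_efforts": joint torques, N m; "position": TCP position; "orientation": TCP orientation; "wrist_force": force on the tool from outside, world axes, zero at the start; "ft_torque": the same for the moment, N m; "gripper_width": finger opening in m; "grip_force": force on a finger pad.
Only numpy, scipy, OpenCV 4.12 (cv2) and the standard library are available. Lean on these libraries where they do the work, as an engineer would, in place of code of your own. Each camera call takes 0.05 s, during which the arm holds its last target. There are 200 camera calls.

TASK

Two frozen slices of bread stand in one half of the four-slice toaster; start them toasting: press the lever on their side down until it latches, then press that side's defrost key (the round key at the left of its three, as seen from the robot) and let go of it. Press with the fingertips only and not hard: leave the slices, the other lever, all the other keys and the things on the worktop alone, and finish with the hand clear of the toaster.

Things in the scene. Friction and masses are not known exactly. Their poses are not given: they have to be found in the camera images.
- toaster: Cream four-slice toaster, steel slot surrounds, 240 mm deep (x), 300 wide (y), 185 high, fixed. Origin under its centre on the worktop; x points from its front (robot side) to its back, y to its left half, z up. Each half has two slots along x, a lever on the front face and three keys in a row along the front edge of the top, 44 mm apart. Fixed dials stick out 17 mm from the front at z = 58 mm.
- lever_left_top (a point): Centre of the top of the left lever's black finger plate, 30 mm (x) by 46 (y) by 12 thick, which sticks out 34 mm from the toaster's front face. At rest this point is at x = -142, y = 68, z = 180 mm of the toaster, 22 mm before the face; it sinks straight down with the lever.
- lever_left (a joint): Travel of the left lever in m: 0 up, 0.042 fully down at a hard stop. It carries the floor of that half's two slots. A spring lifts it (about 8 N to press at first, less further down); beyond about 0.03 it snaps over, latches and stays down by itself; released earlier it springs up.
- defrost_left (a joint): Defrost key of the left half (round, 19 mm across, raised six-armed star), at x = -89, y = 112 mm of the toaster, left of that half's three. Travel in m: 0 out, 0.004 fully in (1 N to start, 4 N fully in, springs back).
- stop_left (a joint): Stop key of the left half (bar 14 mm (x) by 30 (y)), at x = -89, y = 68 mm of the toaster, middle of that half's three. Travel in m: 0 out, 0.004 fully in (1 N to start, 4 N fully in, springs back).
- warm_left (a joint): Warm-up key of the left half (round, 19 mm across, three raised strokes), at x = -89, y = 24 mm of the toaster, right of that half's three. Travel in m: 0 out, 0.004 fully in (1 N to start, 4 N fully in, springs back).
- defrost_left_top (a point): Centre of the top of the left half's defrost key; 191 mm above the worktop when out, 6 mm above the toaster's top; moves down with the key.
- lever_right_top (a point): Centre of the top of the right lever's black finger plate, 30 mm (x) by 46 (y) by 12 thick, which sticks out 34 mm from the toaster's front face. At rest this point is at x = -142, y = -68, z = 180 mm of the toaster, 22 mm before the face; it sinks straight down with the lever.
- lever_right (a joint): Travel of the right lever in m: 0 up, 0.042 fully down at a hard stop. It carries the floor of that half's two slots. A spring lifts it (about 8 N to press at first, less further down); beyond about 0.03 it snaps over, latches and stays down by itself; released earlier it springs up.
- defrost_right (a joint): Defrost key of the right half (round, 19 mm across, raised six-armed star), at x = -89, y = -24 mm of the toaster, left of that half's three. Travel in m: 0 out, 0.004 fully in (1 N to start, 4 N fully in, springs back).
- stop_right (a joint): Stop key of the right half (bar 14 mm (x) by 30 (y)), at x = -89, y = -68 mm of the toaster, middle of that half's three. Travel in m: 0 out, 0.004 fully in (1 N to start, 4 N fully in, springs back).
- warm_right (a joint): Warm-up key of the right half (round, 19 mm across, three raised strokes), at x = -89, y = -112 mm of the toaster, right of that half's three. Travel in m: 0 out, 0.004 fully in (1 N to start, 4 N fully in, springs back).
- defrost_right_top (a point): Centre of the top of the right half's defrost key; 191 mm above the worktop when out, 6 mm above the toaster's top; moves down with the key.
- slice_a: Frozen slice of white bread with brown crust, 115 mm long (x), 16 thick (y), 110 high, standing upright in the left slot of the loaded half (left or right varies); slots 22 mm wide, x = -60 to 80 mm of the toaster. Origin at the middle of its underside, 105 mm above the worktop while the lever is up (30 mm of bread show), 63 mm when it is down.
- slice_b: Frozen slice of white bread with brown crust, 115 mm long (x), 16 thick (y), 110 high, standing upright in the right slot of the loaded half (left or right varies); slots 22 mm wide, x = -60 to 80 mm of the toaster. Origin at the middle of its underside, 105 mm above the worktop while the lever is up (30 mm of bread show), 63 mm when it is down.
- plate: Small pale plate, 114 mm across, 14 high, lying on the worktop right of the toaster's front; origin under its centre. Leave alone.
- honey: Jar of honey, 71 mm across, 110 high, on the worktop right of the toaster; origin under its centre. Leave alone.

How it is judged:
On the way, in this order (a step that is already met when the one before it is completed fails the run):
1. the lever on the slices' side is pressed down past its latch (((y of slice_a in the frame of toaster above 0 m and value of joint lever_left above 0.039 m) or (y of slice_a in the frame of toaster below 0 m and value of joint lever_right above 0.039 m))), for 0.2 s.
2. with that lever down, the defrost key on the same side is pressed in (((y of slice_a in the frame of toaster above 0 m and value of joint lever_left above 0.039 m and value of joint defrost_left above 0.0025 m) or (y of slice_a in the frame of toaster below 0 m and value of joint lever_right above 0.039 m and value of joint defrost_right above 0.0025 m))), for 0.1 s.
At the end, for the whole second after the job is handed in: The lever on the slices' side stays latched (more than 39 of its 42 mm down), the other lever is up (within 4 mm), every key is out again (within 1 mm), and both slices have sunk at least 30 mm into their slots and stand there upright and still (((y of slice_a in the frame of toaster above 0 m and value of joint lever_left above 0.039 m and value of joint lever_right below 0.004 m) or (y of slice_a in the frame of toaster below 0 m and value of joint lever_right above 0.039 m and value of joint lever_left below 0.004 m)) and value of joint each of defrost_left, defrost_right, stop_left, stop_right, warm_left, warm_right below 0.001 m and z of each of slice_a, slice_b in the frame of toaster below 0.075 m and angle between each of slice_a, slice_b's own z axis and vertical below 0.3 rad and linear speed of each of slice_a, slice_b below 0.02 m/s); the robot touches nothing.
It fails at once if the lever of the empty side is pushed down more than 10 mm ((y of slice_a in the frame of toaster above 0 m and value of joint lever_right above 0.01 m) or (y of slice_a in the frame of toaster below 0 m and value of joint lever_left above 0.01 m)).
It fails at once if a key other than the defrost key of the slices' side is pressed more than 2 mm (value of joint any of stop_left, stop_right, warm_left, warm_right above 0.002 m or ((y of slice_a in the frame of toaster above 0 m and value of joint defrost_right above 0.002 m) or (y of slice_a in the frame of toaster below 0 m and value of joint defrost_left above 0.002 m))).
It fails at once if the hand presses on a slice (over 3 N) or a slice is lifted more than 12 mm (contact force between the arm and slice_a above 3 N or contact force between the arm and slice_b above 3 N or z of any of slice_a, slice_b in the frame of toaster above 0.117 m).
It fails at once if the toaster is pressed harder than 40 N (contact force between the arm and toaster above 40 N).
It fails at once if the plate or the honey jar is moved more than 20 mm (distance of any of plate, honey from where it was at the start of the episode above 0.02 m).
It also fails if it takes over 35 s, if anything falls off the work surface, if the arm or the gripper's body presses on something with over 40 N, if the wrist force passes 120 N, or if a joint passes its speed limit or range.

## Working session

There is one attempt and no reset: what is moved stays moved. The work goes in short steps, each a Python script; the robot and the scene stay as the last script left them, time stands still between calls to the robot, and variables do not carry over. Pictures are saved under pics/ and viewed, at most 10 in all, crops included, and the job is handed in when it is done.

```bash
mkdir -p pics
python3 - <<'E'
from workcell import *
import cv2,numpy as np
for n in("scene","side"):
    c=vision.read_camera(n); cv2.imwrite(f"pics/{n}0.png",c["frame"][...,::-1])
    V=c["view"]; print(n,np.round(c["intrinsics"],1).tolist(),np.round(V,4).tolist(),-V[:3,:3].T@V[:3,3])
o=get_obs();print(o["position"],o["orientation"],o["time_s"],bot.tcp_to_tips)
E
```

```text
scene [[437.4, 0.0, 313.3], [0.0, 437.4, 242.7], [0.0, 0.0, 1.0]] [[-0.7605, -0.6492, 0.0156, 0.2935], [-0.3158, 0.3488, -0.8824, 0.3212], [0.5674, -0.6759, -0.4703, 0.5959], [0.0, 0.0, 0.0, 1.0]] [-0.01344512  0.48131232  0.55908799]
side [[558.9, 0.0, 322.3], [0.0, 558.9, 252.5], [0.0, 0.0, 1.0]] [[-0.0737, -0.9971, -0.0161, -0.1205], [-0.6172, 0.0583, -0.7846, 0.4271], [0.7833, -0.0479, -0.6197, 0.7352], [0.0, 0.0, 0.0, 1.0]] [-0.3212379  -0.10990497  0.78880471]
[0.16406134 0.60266335 0.24765129] [ 1.32502843e-01  9.91182429e-01 -6.18804275e-04 -8.00452009e-05] 0.1 0.017
```

View pics/scene0.png

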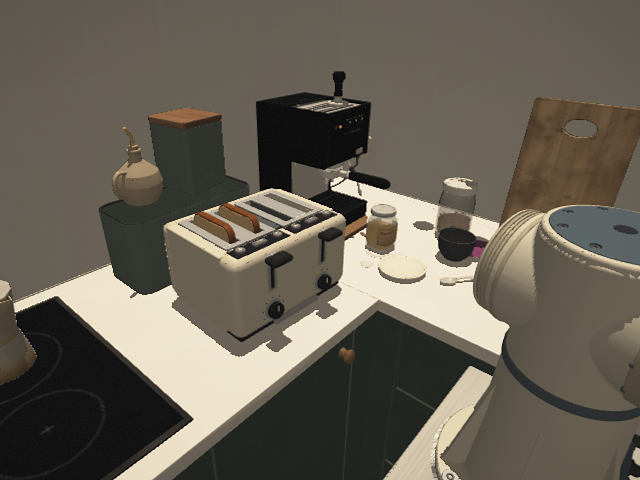

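View pics/side0.png

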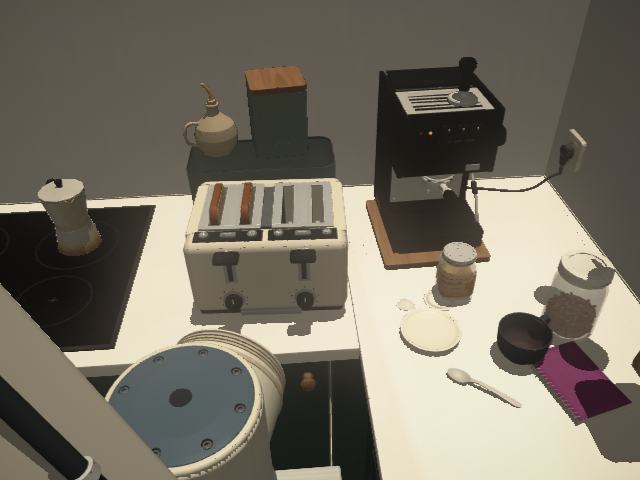

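Slices stand in the left half (side view, bread at about (217,203) and (247,203)). The levers are at (226,258) and (303,256), and the key row is at row ~234. I'll enlarge both views for accurate pixels.

Run:
```python
import cv2
a=cv2.imread("pics/side0.png")[170:320,175:360]; cv2.imwrite("pics/sc.png",cv2.resize(a,None,fx=4,fy=4,interpolation=cv2.INTER_CUBIC)[:600])
a=cv2.imread("pics/scene0.png")[185:335,160:350]; cv2.imwrite("pics/cc.png",cv2.resize(a,None,fx=4,fy=4,interpolation=cv2.INTER_CUBIC)[:600])
```

```text
(no output)
```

View pics/sc.png

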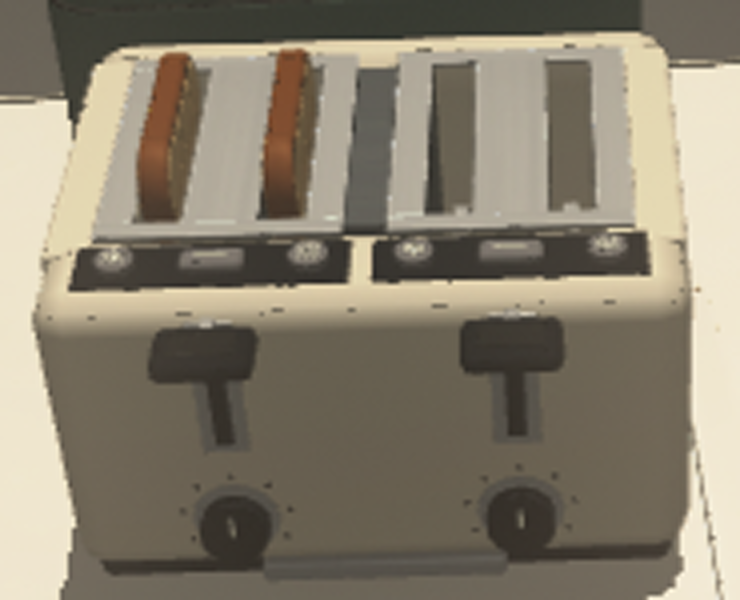

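View pics/cc.png

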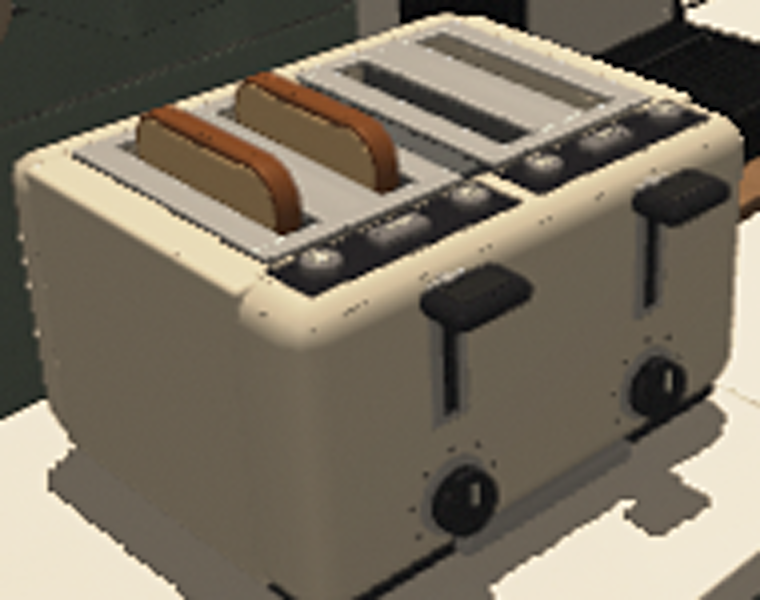

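The side crop shows the six keys from (113,256) to (607,243). The scene crop shows them from (320,258) to (667,108). The left lever plate top is at about (477,287) in the scene crop. I'll cast rays onto z = 0.191 and fit the toaster pose.

```bash
cat > h.py <<'E'
from workcell import *
import cv2,numpy as np
from scipy.spatial.transform import Rotation as R
def ray(c,uv,z):
    V=c["view"];d=V[:3,:3].T@np.linalg.solve(c["intrinsics"],[*uv,1]);o=-V[:3,:3].T@V[:3,3]
    return o+d*(z-o[2])/d[2]
def fit(P,Q): # 2D rigid: world=Rot P + t
    pc,qc=P.mean(0),Q.mean(0);p,q=P-pc,Q-qc
    y=np.arctan2((p[:,0]*q[:,1]-p[:,1]*q[:,0]).sum(),(p*q).sum());c,s=np.cos(y),np.sin(y);M=np.array([[c,-s],[s,c]])
    return y,qc-M@pc,M
K=np.array([[-.089,y] for y in(.112,.068,.024,-.024,-.068,-.112)])
E
python3 - <<'E'
from h import *
px={"side":([175,170],[(113,256),(211,257),(308,251),(413,248),(511,248),(607,243)]),
"scene":([160,185],[(320,258),(398,228),(472,194),(545,163),(606,135),(667,108)])}
A=[]
for n,(o,l) in px.items():
    c=vision.read_camera(n)
    Q=np.array([ray(c,np.array(o)+(np.array(p)+.5)/4-.5,.191)[:2] for p in l]);A.append(Q)
    y,t,M=fit(K,Q);print(n,y,t,np.round((Q-(K@M.T+t))*1e3,1).tolist(),np.linalg.norm(Q[0]-Q[-1]))
y,t,M=fit(np.vstack([K,K]),np.vstack(A));print("both",y,t,"lever",M@[-.142,.068]+t,"key",M@[-.089,.112]+t)
c=vision.read_camera("scene");p=ray(c,(160+477/4,185+287/4),.18);print("lever meas",p)
c=vision.read_camera("side");p=ray(c,(175+203/4,170+330/4),.18);print("lever meas",p)
E
```

```text
side -0.04953126255621478 [ 0.59232246 -0.06085951] [[1.0, 0.2], [-1.9, -0.3], [0.7, -0.1], [0.8, 0.2], [-1.3, -0.2], [0.6, 0.2]] 0.22408166111736252
scene -0.04346274278818805 [ 0.59237272 -0.05953271] [[1.5, -0.3], [-1.3, 2.0], [-0.2, -0.3], [-0.8, 0.4], [0.3, 0.2], [0.5, -2.1]] 0.22590674810805925
both -0.0464830703761877 [ 0.59234806 -0.06019489] lever [0.45366115 0.01432988] key [0.50864842 0.05581964]
lever meas [0.45395738 0.01549332 0.18      ]
lever meas [0.46444608 0.01292327 0.18      ]
```

The two views agree within about 1–2 mm, key spacing checks out (224 and 226 mm against 224), and the lever ray matches in the scene view. Next I go over the lever with closed fingers and press in small, force-watched steps.

```bash
cat >> h.py <<'E'
psi=-.0465;q=[-np.sin(psi),np.cos(psi),0,0];c_,s_=np.cos(psi),np.sin(psi)
def T(x,y,ztip):
    return [.59235+c_*x-s_*y,-.0602+s_*x+c_*y,ztip+.017]
E
python3 - <<'E'
from h import *
hand.move_gripper(0.0,20)
p=get_obs()["position"];bot.servo_line([p[0],p[1],.38],velocity=.2)
bot.reach(T(-.146,.068,.30),q)
bot.servo_line(T(-.146,.068,.20),velocity=.12)
o=get_obs();print(o["position"],o["wrist_force"],o["time_s"],o["gripper_width"])
for n in("wrist","side"): cv2.imwrite(f"pics/{n}1.png",vision.read_camera(n)["frame"][...,::-1])
a=cv2.imread("pics/side1.png")[120:320,150:390];b=cv2.imread("pics/wrist1.png")
cv2.imwrite("pics/j1.png",np.hstack([cv2.resize(a,(400,333)),cv2.resize(b,(400,333))]))
E
```

```text
[0.45014111 0.01457654 0.21754849] [0.01808959 0.7106079  0.29640172] 5.2 0.00017946084143659837
```

View pics/j1.png

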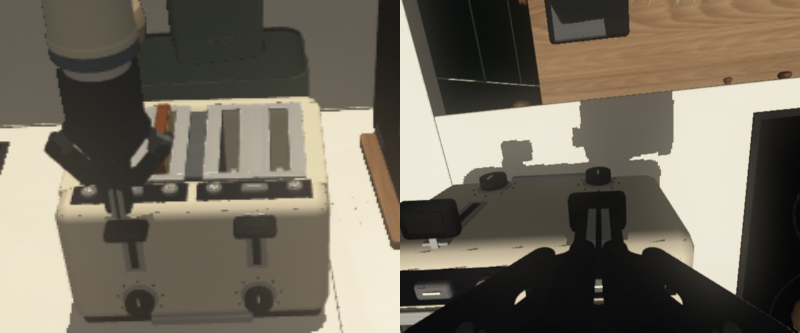

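The closed tips are centred over the left lever plate (side panel (127,222), wrist panel (597,205)). I press now.

Run:
```python
from h import *
z=.183
while z>.1345:
    bot.servo_line(T(-.146,.068,z),velocity=.05)
    f=get_obs()["wrist_force"];print(round(z,4),round(get_obs()["position"][2]-.017,4),np.round(f,1))
    if f[2]>25 and z<.15: break
    z-=.005 if z>.142 else .0015
bot.dwell(.4);print(get_obs()["wrist_force"])
bot.servo_line(T(-.146,.068,.23),velocity=.15)
print(get_obs()["time_s"],get_obs()["wrist_force"])
bot.servo_line(T(-.089,.112,.23),velocity=.15)
bot.servo_line(T(-.089,.112,.198),velocity=.1)
for n in("scene","side"): cv2.imwrite(f"pics/{n}2.png",vision.read_camera(n)["frame"][...,::-1])
a=cv2.imread("pics/side2.png")[150:310,170:362];b=cv2.imread("pics/scene2.png")[170:330,158:350]
cv2.imwrite("pics/j2.png",np.hstack([cv2.resize(a,(400,333)),cv2.resize(b,(400,333))]))
```

```text
0.183 0.1826 [-0.6  0.5  0.3]
0.178 0.1784 [-1.  -0.3  7.4]
0.173 0.1734 [0.4 0.9 6.1]
0.168 0.1684 [0.9 0.2 3.4]
0.163 0.1631 [ 1.  -0.3  2.9]
0.158 0.1578 [ 0.5 -0.4  1.6]
0.153 0.1525 [-0.1 -0.   1.3]
0.148 0.1476 [-0.3 -0.1  0.3]
0.143 0.1427 [ 0.1 -0.5  0.9]
0.138 0.1381 [0.4 0.  2.2]
0.1365 0.1379 [-5.5 -0.2 22.2]
0.135 0.1377 [-11.7  -0.3  41.8]
[-11.81103987  -0.32104333  41.66612336]
9.725 [-0.3785676  0.2382814 -0.197022 ]
```

View pics/j2.png

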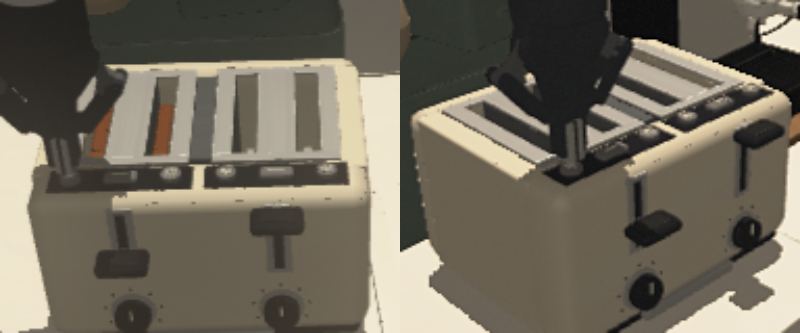

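The left lever is latched (plate at (122,263)), the bread has sunk, and the right lever is still up. The tips are right over the defrost key. The last press step at the lever's stop read 42 N, more than I intended, so I'll use finer steps for the key.

Run:
```python
from h import *
z=.193;n=0
while z>.1864:
    bot.servo_line(T(-.089,.112,z),velocity=.03)
    o=get_obs();f=o["wrist_force"];print(round(z,4),round(o["position"][2]-.017,4),np.round(f,1))
    if f[2]>6 and z<.19: break
    z-=.001 if z>.1885 else .0004
bot.dwell(.4);print(get_obs()["wrist_force"])
bot.servo_line(T(-.089,.112,.25),velocity=.12)
bot.servo_line(T(-.20,.112,.33),velocity=.2);bot.dwell(.3)
for n in("scene","side"): cv2.imwrite(f"pics/{n}3.png",vision.read_camera(n)["frame"][...,::-1])
print(get_obs()["time_s"],get_obs()["wrist_force"])
a=cv2.imread("pics/side3.png")[150:310,170:362];b=cv2.imread("pics/scene3.png")[170:330,158:350]
cv2.imwrite("pics/j3.png",np.hstack([cv2.resize(a,(400,333)),cv2.resize(b,(400,333))]))
```

```text
0.193 0.1929 [-0.6  0.1 -0.8]
0.192 0.192 [-0.   0.7 -0.7]
0.191 0.1911 [ 0.1 -0.9  1.4]
0.19 0.1901 [-0.4  0.3  1.2]
0.189 0.189 [ 0.9 -0.1  2. ]
0.188 0.1881 [0.3 0.8 3.7]
0.1876 0.1877 [1.7 0.3 3.1]
0.1872 0.1873 [0.5 0.3 4.1]
0.1868 0.187 [0.5 0.2 5.8]
[-0.24030302  0.68561982  5.83885503]
15.55 [-0.48278029 -0.13654614  0.31543457]
```

View pics/j3.png

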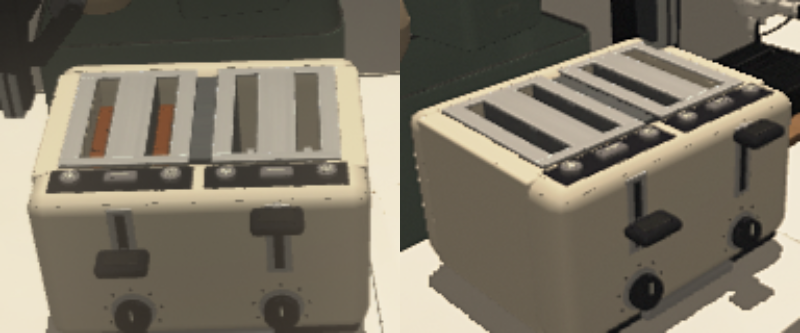

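The left lever is down at (122,263), all keys are out, both slices are sunk and upright, and the hand is clear.

```bash
python3 -c "
from workcell import *
print(hand_in())"
```

```text
the job is handed in; nothing more can be done
None
```

The job is handed in with no verdict shown: the left lever is latched, its defrost key was pressed about 4 mm in and let go, both slices are down, and the hand is clear; however, the wrist briefly read about 42 N at the lever's hard stop, which may count against the 40 N limit if lever contact counts as pressing the toaster.

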